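# Vacuum off, draw the filter rod for inspection

## Task

On this repair bench, first turn the knob of the vacuum regulator fully anticlockwise (seen from above), to its stop, so that the suction is off. Only then grip the filter rod by its black cap and draw it straight up out of the bore in the aluminium block, without jamming it or pulling it right out, until the whole narrow filter section stands clear above the mouth and 1 to 2.5 cm of the foot below it is still in the bore. Finish while holding the rod there, upright and still, for inspection, and leave the screwdriver, bowl and jar where they are.

Things in the scene. Friction and masses are not known exactly. Their poses are not given: they have to be found in the camera images.
- regulator: Vacuum regulator, a grey box 90 (x) x 130 (y) x 70 mm tall, fixed to the bench, left or right of the work and turned a little. Origin at the centre of its underside, z up. On its flat top: the black knob (axis at x 0, y -22 mm) and a round gauge 44 mm across, 8 mm tall (at y +40 mm).
- vac_knob_grip (a point): Grip point of the regulator's black knob: on its vertical axis, 37 mm above the box top, 107 mm above the bench. A disc 44 mm across carries an upright bar 42 mm long, 14 mm thick, reaching from 25 mm below to 7 mm above this point. The frame turns with the knob: x along the bar, y across it, z up; the white mark on the bar's top is at its -x end.
- vac_knob (a joint): Knob angle, rad: 0 = fully anticlockwise seen from above, against its hard stop (suction off; the bar's marked end points to the small white tick on the box top, to the box's -x side); grows clockwise, to 4.7. Starts 0.7 to 1.4 from the stop. Light, even friction (0.03 N m); it stays where it is left.
- filter_housing: Filter housing, an upright aluminium block 70 x 70 x 100 mm on a 90 x 90 x 8 mm steel foot plate, fixed to the bench. Origin at the centre of its underside, z up. A round vertical blind bore 21 mm wide and 86 mm deep opens in the middle of its flat top.
- bore_mouth (a point): Centre of the bore's mouth, in the plane of the housing's top, 100 mm above the bench; z up along the bore.
- filter_rod: Loose rod, about 0.12 kg, in the bore with 1 mm play. Origin: centre of its lower end, z up along it. Foot 20 mm thick, z 0-30 mm; narrow pale filter section 14 mm thick, z 30-60; plug 20 mm thick, z 60-80; flange 30 mm wide, z 80-85; black round cap to grip, 22 mm wide, z 85-117. At the start the flange rests on the housing top (origin 80 mm below the mouth).
- rod_grip (a point): Point on the rod's axis in the black cap, 10 mm below its top, 27 mm above the housing's top at the start; moves with the rod.
- filter_low (a point): Point on the rod's axis at the lower end of the narrow filter section, where the foot begins: 30 mm above the rod's lower end, 50 mm below the bore's mouth at the start.
- screwdriver: Bystander: loose screwdriver with a black handle, about 180 mm long, lying on the bench beyond the work. Origin on the underside, its length along x.
- screw_bowl: Bystander: loose open steel bowl, 80 mm across, 30 mm tall. Origin at the centre of its underside.
- flux_jar: Bystander: loose amber jar, 50 mm across, 70 mm tall. Origin at the centre of its underside.
There are look-alikes about, which are no part of the job. What is shaped like the regulator but blue or green is not meant.

How it is judged:
By the outcome, as a careful person would: the job done as asked, in the order asked, and still so for the second after the job is handed in, while the arm keeps its last pose, push and grip.
It also fails if it takes over 59 s, if anything falls off the work surface, if the arm or the gripper's body presses on something with over 40 N, if the wrist force passes 120 N, or if a joint passes its speed limit or range.

## Robot

A 6-joint arm with a two-finger parallel gripper is mounted at the origin on the work surface. World frame = base frame: x ahead of the robot, y to its left, z up, the work surface at z = 0. Lengths are in m, angles in rad, forces in N, time in s.
With the tool pointing down it reaches from about 0.35 to 0.775 m from the base axis. Payload 5.5 kg.
Tool frame: the origin (TCP) lies at the very end of the fingers, on their centre line; the grasp point (between the pads) lies 19 mm behind it; x points along the fingers, y is the direction in which the jaws open and shut, and the axes are right-handed (so a half turn about x gives the same grasp; the last joint's range is limited). The gripper opens to 85 mm and grips with 20 to 120 N. Pads are 22 mm wide; open, the fingers measure 114 mm over their backs; the gripper's body (76 mm by 85 mm) begins 54 mm behind the grasp point. The pads swing forward as they close: fully open they stand 13 mm farther back than shut.
Start: joints at [1.107, 0.313, 0.046, 1.304, 0, 1.431], TCP at [0.183, 0.545, 0.231] pointing down, gripper open.
Joint ranges: [-2.76, 2.76], [-0.86, 1.69], [-1.03, 1.26], [-2.2, 2.34], [-1.47, 1.5], [-3.14, 3.14]. Speed limits (rad/s): [2.57, 2.57, 3.14, 3.14, 3.14, 3.14].

## Interface

Orientations are given as a unit quaternion [w, x, y, z].
In Python, from workcell import env gives the robot as it stands.
- The arm moves only by the tool servo_tool, never from a script. Its argument "increments" is a list of rows, each an object with "offset": the shift along the tool's x, y, z in cm, a list of three; "yaw": the turn about the tool's x in degrees. In form: [{"offset": [x, y, z], "yaw": yaw}, ...]. A call has exactly 8 rows; each row is the pose to reach, as a shift and turn from the pose commanded when the call began, along the tool's axes at that moment; what a row does not reach only later rows make up. A row lasts 1/10 s, in which the tool goes at most 50 mm and 8.59 degrees, less where a joint would pass 70% of its speed; a pose out of reach is approached as far as the arm can. A call with a gripper value outside its range is refused whole. "claw" is the opening, from 0 (shut) to 1 (fully open), set as the call begins (left out, the last holds). The fingers move at their own pace and stop on an object; "force" is the grip in N (left out, the last holds). Time passes only in rows, so rows that repeat a pose let the fingers close, or fill a call up. It gives the time, the measured TCP pose, the force and the opening at its end, in the units of the state.
- env.get_state(): the state, without advancing time (a new reading comes with each control period).
- env.read_camera(name): name is "side" or "top" or "wrist"; returns (picture, depth): 420x560x3 uint8, red, green, blue; 420x560 float32, m along the optical axis (not along the pixel's ray), 0 where there is no reading.
- env.camera_model(name): a dict with "vertical_fov" (degrees; the focal length in pixels is half the picture's height over the tangent of half this angle, whatever the lens; pixels are square), "cx", "cy" (the principal point, pixels), "world_from_camera" (4x4, takes a point from camera to world coordinates). Camera axes: x right, y up, looking along -z (the intrinsics and any distortion apply to the point x, -y, -z); pixel columns grow to the right and rows downward; lengths in m; the calibration is good to about 2 mm. The wrist camera is an equidistant fisheye: a pixel r from the principal point sees the ray r / f radians off the axis. A picture is of the moment at which its call begins: read the wrist's pose just before it. camera_model takes no time and is no camera call; for the wrist camera it gives the pose at the moment of the call.
- env.hand_in(): hands the job in, once; it reports no verdict.
The state is a dict: "clock": time; "joint_pos": joint angles; "qvel": joint speeds; "tau": joint torques, N m; "tcp_pos": TCP position; "orientation": TCP orientation; "wrist_force": force on the tool from outside, world axes, zero at the start; "ft_torque": the same for the moment, N m; "finger_gap": finger opening in m.
Only numpy, scipy, OpenCV 4.12 (cv2) and the standard library are available. Lean on these libraries where they do the work, as an engineer would, in place of code of your own. Each camera call takes 0.05 s, during which the arm holds its last target.

## Working session

There is one attempt and no reset: what is moved stays moved. The work goes in short steps, Python scripts to look and compute and a tool call to move; the robot and the scene stay as the last step left them, time stands still between calls to the robot, and variables do not carry over. Pictures are saved under pics/ and viewed, and the job is handed in when it is done.

Besides the shell and the picture viewer there is one more tool, called after "Request:" as a command line: name --argument value ..., lists and objects as JSON in quotes. servo_tool: Moves the arm, as the interface text tells. Its arguments: {"type":"object","properties":{"increments":{"type":"array","items":{"type":"object","properties":{"offset":{"type":"array","items":{"type":"number"}},"yaw":{"type":"number"}}}},"claw":{"type":"number"},"force":{"type":"number"}},"required":["increments"]}

```bash
ls; mkdir -p pics; python3 - <<'E'
from workcell import env
import cv2,numpy as np
s=env.get_state();print({k:np.round(v,3).tolist() for k,v in s.items()})
for n in("top","side"):
    p,d=env.read_camera(n);np.savez(f"{n}0.npz",p=p,d=d);cv2.imwrite(f"pics/{n}0.png",p[:,:,::-1]);m=env.camera_model(n);print(n,m)
print(env.get_state()["clock"])
E
```

```text
pics
{'clock': 0.0, 'joint_pos': [1.107, 0.314, 0.045, 1.304, -0.0, 1.431], 'qvel': [0.0, 0.002, 0.002, 0.001, 0.002, -0.0], 'tau': [-0.002, -48.063, 29.853, 0.019, -0.0, 0.0], 'tcp_pos': [0.183, 0.545, 0.23], 'orientation': [0.698, 0.113, 0.698, -0.115], 'wrist_force': [0.252, -0.393, 0.126], 'ft_torque': [-0.054, 0.012, -0.02], 'finger_gap': 0.085}
top {'vertical_fov': 49.83148315981344, 'cx': 282.97821438993174, 'cy': 209.15496076023535, 'world_from_camera': array([[ 0.01465069,  0.99494077, -0.09938927,  0.46161112],
       [-0.9998425 ,  0.01557319,  0.0085122 ,  0.00669162],
       [ 0.01001694,  0.09924891,  0.99501222,  1.14054565],
       [ 0.        ,  0.        ,  0.        ,  1.        ]])}
side {'vertical_fov': 45.2775471818621, 'cx': 289.53657980136876, 'cy': 218.83844601437923, 'world_from_camera': array([[-0.99364066,  0.06594208, -0.09126814,  0.45763175],
       [-0.11100622, -0.70949288,  0.69591484,  0.7955484 ],
       [-0.01886403,  0.70162062,  0.71230096,  0.89866513],
       [ 0.        ,  0.        ,  0.        ,  1.        ]])}
0.1
```

View pics/top0.png

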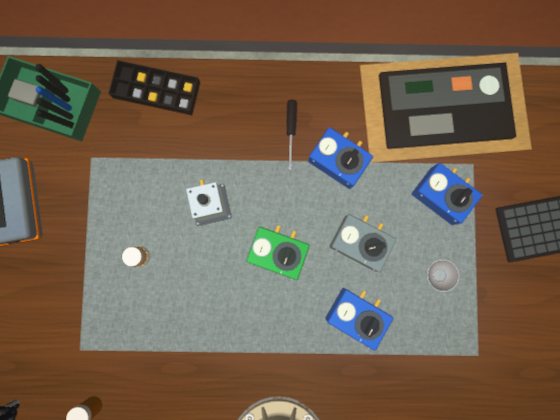

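View pics/side0.png

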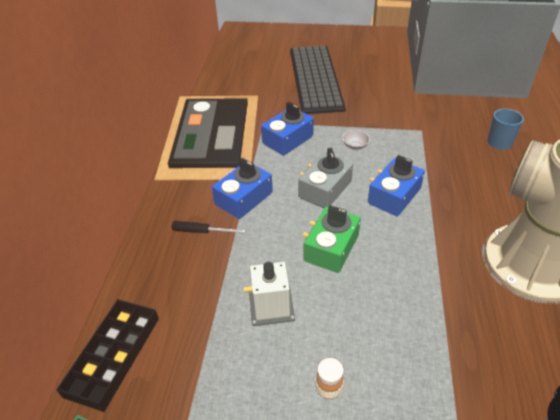

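Candidates in the top view: grey box (364,242), green (279,252), and blue ones at (341,157), (448,194) and (360,319). Only (364,242) is grey, as described. The housing is at (205,202). I'll enlarge it to confirm and measure.

```bash
cat > h.py <<'E'
import numpy as np,cv2
def ray(m,u,v):
    f=210/np.tan(np.radians(m["vertical_fov"])/2);T=m["world_from_camera"]
    d=T[:3,:3]@np.array([(u-m["cx"])/f,-(v-m["cy"])/f,-1]);return T[:3,3],d
def onz(m,u,v,z):
    o,d=ray(m,u,v);return o+d*(z-o[2])/d[2]
def proj(m,P):
    f=210/np.tan(np.radians(m["vertical_fov"])/2);T=m["world_from_camera"]
    c=T[:3,:3].T@(np.array(P)-T[:3,3]);return m["cx"]+f*c[0]/-c[2],m["cy"]-f*c[1]/-c[2]
def tri(m1,a,m2,b):
    o1,d1=ray(m1,*a);o2,d2=ray(m2,*b);d1/=np.linalg.norm(d1);d2/=np.linalg.norm(d2)
    t=np.linalg.lstsq(np.c_[d1,-d2],o2-o1,rcond=None)[0];p,q=o1+t[0]*d1,o2+t[1]*d2
    return (p+q)/2,np.linalg.norm(p-q)
E
python3 - <<'E'
import numpy as np,cv2
t=np.load("top0.npz")["p"][:,:,::-1];s=np.load("side0.npz")["p"][:,:,::-1]
def c(im,u,v,w=38):return cv2.resize(im[v-w:v+w,u-w:u+w],(390,390),interpolation=cv2.INTER_CUBIC)
a=np.hstack([c(t,364,242),c(t,207,200)]);cv2.imwrite("pics/ct.png",a)
a=np.hstack([c(s,327,178),c(s,270,290)]);cv2.imwrite("pics/cs.png",a)
E
```

```text
(no output)
```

View pics/ct.png

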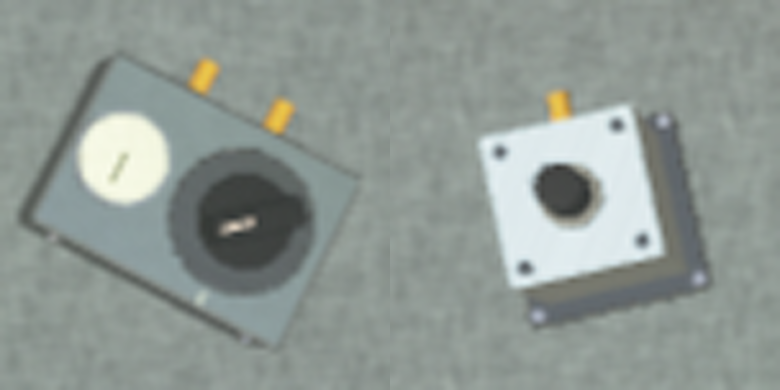

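View pics/cs.png

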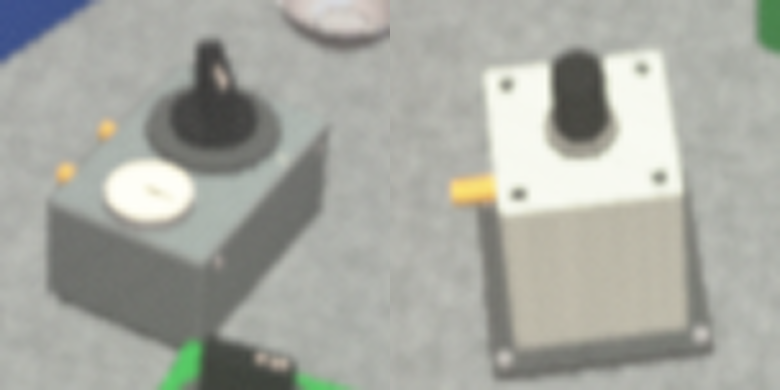

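```bash
python3 - <<'E'
import numpy as np,cv2
from h import *
from workcell import env
mt=env.camera_model("top");ms=env.camera_model("side")
z=np.load("top0.npz");p=z["p"];d=z["d"]
vv,uu=np.mgrid[0:420,0:560]
f=210/np.tan(np.radians(mt["vertical_fov"])/2);T=mt["world_from_camera"]
W=np.stack([(uu-mt["cx"])/f*d,-(vv-mt["cy"])/f*d,-d],-1)@T[:3,:3].T+T[:3,3]
def pc(lab,u0,u1,v0,v1,lo,hi):
    m=(uu>=u0)&(uu<u1)&(vv>=v0)&(vv<v1)&(W[...,2]>lo)&(W[...,2]<hi);P=W[m];c=P.mean(0)
    pix=np.c_[uu[m],vv[m]].astype(np.float32)
    r=cv2.minAreaRect(P[:,:2].astype(np.float32)*1000);print(lab,m.sum(),c.round(4),"rect mm/deg",np.round(r[0],1),np.round(r[1],1),round(r[2],1),"pixc",pix.mean(0))
    e=np.linalg.svd(P[:,:2]-c[:2],full_matrices=False);print("   axis deg",np.degrees(np.arctan2(e[2][0,1],e[2][0,0])).round(1));return pix
pc("bar",330,400,210,275,.098,.13)
pc("boxtop",325,405,205,280,.06,.082)
pc("housetop",180,235,175,235,.092,.102)
pc("cap",190,220,185,215,.115,.15)
# direct pix: crop pixel->image: u0-38+x/5.13
def ip(x,y,c):return (c[0]-38+(x+.5)/390*76-.5,c[1]-38+(y+.5)/390*76-.5)
R=(364,242)
C=[onz(mt,*ip(*q,R),.07)[:2] for q in((120,52),(360,180),(275,348),(32,226))]
C=np.array(C);print("corners",C.round(4).tolist());print("sides",np.linalg.norm(np.roll(C,-1,0)-C,axis=1).round(4),"centre",C.mean(0).round(4))
tick=onz(mt,*ip(201,298,R),.07)
g=onz(mt,*ip(123,158,R),.078);k=onz(mt,*ip(241,222,R),.07)
dial=onz(mt,*ip(241,221,R),.074)
print("tick",tick.round(4),"gauge",g.round(4),"dialctr",dial.round(4),"g-d",np.linalg.norm(g-dial)*1000)
mark=onz(mt,*ip(237,225,R),.114);print("mark",mark.round(4))
H=(207,200)
C=np.array([onz(mt,*ip(x-390,y,H),.1)[:2] for x,y in((479,142),(632,105),(665,256),(513,290))]);print("house",C.mean(0).round(4),np.linalg.norm(np.roll(C,-1,0)-C,axis=1).round(4))
print("cap top",onz(mt,*ip(562-390,188,H),.137).round(4))
print(tri(mt,ip(562-390,188,H),ms,(270-38+(578-390)/5.13,290-38+62/5.13)))
E
```

```text
bar 119 [ 0.4816 -0.2125  0.112 ] rect mm/deg [ 481.8 -214. ] [13.7 41.7] 14.4 pixc [375.0336  246.84033]
   axis deg -75.3
boxtop 1843 [ 0.4925 -0.1902  0.0714] rect mm/deg [ 491.3 -194.4] [131.1  92.1] 62.9 pixc [361.93164 242.39447]
   axis deg -117.7
housetop 732 [0.5828 0.1816 0.0988] rect mm/deg [583.6 182.4] [70.7 70.7] 14.2 pixc [203.74863 200.56694]
   axis deg 179.7
cap 88 [0.5829 0.1809 0.1347] rect mm/deg [583.3 181.8] [20.3 20.5] 47.9 pixc [201.39772 198.61363]
   axis deg -109.9
corners [[0.5601, -0.1598], [0.5024, -0.2708], [0.4249, -0.231], [0.479, -0.1192]]
sides [0.1251 0.0872 0.1241 0.0906] centre [ 0.4916 -0.1952]
tick [ 0.4472 -0.197   0.07  ] gauge [ 0.5106 -0.1599  0.078 ] dialctr [ 0.4826 -0.2148  0.074 ] g-d 61.70357168543224
mark [ 0.4801 -0.2047  0.114 ]
house [0.5836 0.1805] [0.0708 0.0705 0.0697 0.0691]
cap top [0.5835 0.179  0.137 ]
(array([0.58273444, 0.17882769, 0.13752575]), np.float64(0.0014470646497847259))
```

```bash
cat > rel.py <<'E'
import sys,numpy as np
from scipy.spatial.transform import Rotation as R
from workcell import env
# target x y z(TCP) jawangle(deg, world, of tool y mod 180)
s=env.get_state();r=R.from_quat(np.roll(s["orientation"],-1)).as_matrix()
t=np.array([float(a) for a in sys.argv[1:4]]);p=s["tcp_pos"]
print("clock",s["clock"],"tcp",np.round(p,4),"j",np.round(s["joint_pos"],2),"F",np.round(s["wrist_force"],1),"M",np.round(s["ft_torque"],2),"gap",round(float(s["finger_gap"]),4))
print("axes x",r[:,0].round(3),"y",r[:,1].round(3),"z",r[:,2].round(3))
print("offset cm",(r.T@(t-p)*100).round(2))
if len(sys.argv)>4:
    a=np.degrees(np.arctan2(r[1,1],r[0,1]));d=float(sys.argv[4])-a;d=(d+90)%180-90
    print("jaw angle",a.round(2),"world turn",d.round(2),"-> yaw about tool x (down)",(-d).round(2))
E
python3 rel.py .4815 -.214 .20 14.4
```

```text
clock 0.1 tcp [0.1827 0.5447 0.2305] j [1.11 0.31 0.05 1.3  0.   1.43] F [-0.7 -0.5 -0.1] M [-0.01  0.06  0.03] gap 0.0854
axes x [-0.001 -0.001 -1.   ] y [ 0.318  0.948 -0.002] z [ 0.948 -0.318 -0.   ]
offset cm [  3.14 -62.42  52.46]
jaw angle 71.45 world turn -57.05 -> yaw about tool x (down) 57.05
```

Request:
servo_tool --increments '[{"offset": [0,-1.5,1.3],"yaw": 2},{"offset": [0,-5,4.2],"yaw": 5},{"offset": [0,-8.5,7.1],"yaw": 9},{"offset": [0,-12,10.1],"yaw": 12},{"offset": [0,-15.5,13],"yaw": 15},{"offset": [0,-19,16],"yaw": 18},{"offset": [0,-22.5,18.9],"yaw": 21},{"offset": [0,-26,21.9],"yaw": 24}]' --claw 0.6 --force 30

```text
clock: 0.9
tcp_pos: [0.3078, 0.2273, 0.2311]
orientation: [0.659, 0.257, 0.659, -0.257]
wrist_force: [1.6, -0.2, 0.4]
finger_gap: 0.0514
```

```bash
python3 rel.py .4815 -.214 .20 14.4
```

```text
clock 0.9 tcp [0.3078 0.2273 0.2311] j [ 0.43 -0.06 -0.39  1.24  0.    1.17] F [ 1.6 -0.2  0.4] M [ 0.04 -0.04  0.01] gap 0.0514
axes x [ 0.  0. -1.] y [0.677 0.736 0.   ] z [ 0.736 -0.677 -0.   ]
offset cm [  3.11 -20.7   42.67]
jaw angle 47.36 world turn -32.96 -> yaw about tool x (down) 32.96
```

Request:
servo_tool --increments '[{"offset": [0,-2,4],"yaw": 4},{"offset": [0,-4,8.5],"yaw": 8},{"offset": [0,-6.5,13],"yaw": 12},{"offset": [0,-8.5,17.5],"yaw": 16},{"offset": [0,-10.5,22],"yaw": 20},{"offset": [0,-13,26.5],"yaw": 24},{"offset": [0,-15,31],"yaw": 28},{"offset": [0,-17,35],"yaw": 33}]'

```text
clock: 1.7
tcp_pos: [0.4511, -0.1353, 0.231]
orientation: [0.558, 0.434, 0.558, -0.434]
wrist_force: [0.6, -0.1, 0.1]
finger_gap: 0.0513
```

```bash
python3 rel.py .4815 -.214 .15 14.4
```

```text
clock 1.7 tcp [ 0.4511 -0.1353  0.231 ] j [-0.46  0.11 -0.21  1.25  0.    0.86] F [ 0.6 -0.1  0.1] M [ 0.07 -0.01  0.01] gap 0.0513
axes x [ 0.  0. -1.] y [0.969 0.245 0.   ] z [ 0.245 -0.969 -0.   ]
offset cm [8.1  1.02 8.37]
jaw angle 14.2 world turn 0.2 -> yaw about tool x (down) -0.2
```

Request:
servo_tool --increments '[{"offset": [0,0.3,3],"yaw": 0},{"offset": [0,0.7,6],"yaw": 0},{"offset": [0,1,8.4],"yaw": 0},{"offset": [2.5,1,8.4],"yaw": 0},{"offset": [5,1,8.4],"yaw": 0},{"offset": [8,1,8.4],"yaw": 0},{"offset": [8,1,8.4],"yaw": 0},{"offset": [8,1,8.4],"yaw": 0}]'

```text
clock: 2.5
tcp_pos: [0.4809, -0.2114, 0.1512]
orientation: [0.558, 0.433, 0.56, -0.433]
wrist_force: [0.3, -0.0, 0.1]
finger_gap: 0.0509
```

```bash
python3 rel.py .4815 -.214 .088 14.4; python3 - <<'E'
from workcell import env
import cv2,numpy as np
p,d=env.read_camera("wrist");cv2.imwrite("pics/w1.png",p[:,:,::-1])
E
```

```text
clock 2.5 tcp [ 0.4809 -0.2114  0.1512] j [-0.57  0.26 -0.23  1.09  0.    0.75] F [ 0.3 -0.   0.1] M [-0.01 -0.01  0.02] gap 0.0509
axes x [-0.002  0.001 -1.   ] y [ 0.968  0.25  -0.001] z [ 0.25  -0.968 -0.001]
offset cm [6.31 0.01 0.27]
jaw angle 14.45 world turn -0.05 -> yaw about tool x (down) 0.05
```

View pics/w1.png

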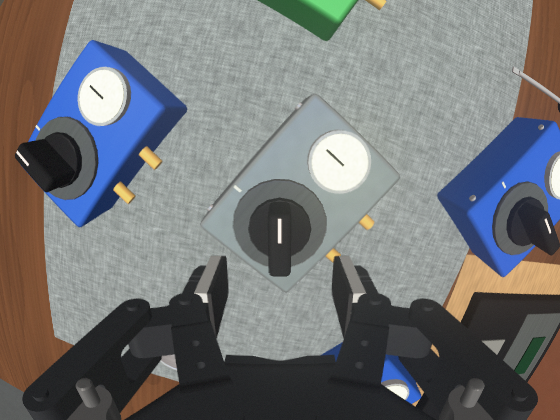

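The wrist view shows the bar upright at (280,240), centred between the fingers, with its mark at (280,232) and the tick at (238,188). Alignment is good, so I'll descend and grip.

Request:
servo_tool --increments '[{"offset": [2,0,0.2],"yaw": 0},{"offset": [4,0,0.2],"yaw": 0},{"offset": [5.5,0,0.2],"yaw": 0},{"offset": [6.2,0,0.2],"yaw": 0},{"offset": [6.2,0,0.2],"yaw": 0},{"offset": [6.2,0,0.2],"yaw": 0},{"offset": [6.2,0,0.2],"yaw": 0},{"offset": [6.2,0,0.2],"yaw": 0}]'

```text
clock: 3.35
tcp_pos: [0.4825, -0.2141, 0.0902]
orientation: [0.56, 0.433, 0.558, -0.433]
wrist_force: [-0.2, -0.4, -0.3]
finger_gap: 0.0512
```

Request:
servo_tool --increments '[{"offset": [0,0,0],"yaw": 0},{"offset": [0,0,0],"yaw": 0},{"offset": [0,0,0],"yaw": 0},{"offset": [0,0,0],"yaw": 0},{"offset": [0,0,0],"yaw": 0},{"offset": [0,0,0],"yaw": 0},{"offset": [0,0,0],"yaw": 0},{"offset": [0,0,0],"yaw": 0}]' --claw 0 --force 30

```text
clock: 4.15
tcp_pos: [0.4813, -0.2139, 0.0895]
orientation: [0.559, 0.433, 0.559, -0.434]
wrist_force: [-5.5, -1.1, 5.8]
finger_gap: 0.013
```

```bash
python3 rel.py .4815 -.214 .088 62.9
```

```text
clock 4.15 tcp [ 0.4813 -0.2139  0.0895] j [-0.57  0.31 -0.32  0.94 -0.    0.75] F [-5.5 -1.1  5.8] M [-0.16  0.82  0.06] gap 0.013
axes x [-0.001 -0.    -1.   ] y [ 0.968  0.249 -0.001] z [ 0.249 -0.968  0.   ]
offset cm [0.15 0.01 0.01]
jaw angle 14.43 world turn 48.47 -> yaw about tool x (down) -48.47
```

Request:
servo_tool --increments '[{"offset": [0,0,0],"yaw": -4},{"offset": [0,0,0],"yaw": -9},{"offset": [0,0,0],"yaw": -14},{"offset": [0,0,0],"yaw": -19},{"offset": [0,0,0],"yaw": -24},{"offset": [0,0,0],"yaw": -29},{"offset": [0,0,0],"yaw": -34},{"offset": [0,0,0],"yaw": -39}]'

```text
clock: 4.95
tcp_pos: [0.4804, -0.2145, 0.0895]
orientation: [0.671, 0.22, 0.672, -0.222]
wrist_force: [-7.4, -3.1, 7.5]
finger_gap: 0.0134
```

Request:
servo_tool --increments '[{"offset": [0,0,0],"yaw": -2},{"offset": [0,0,0],"yaw": -4},{"offset": [0,0,0],"yaw": -6},{"offset": [0,0,0],"yaw": -7},{"offset": [0,0,0],"yaw": -8},{"offset": [0,0,0],"yaw": -9},{"offset": [0,0,0],"yaw": -9},{"offset": [0,0,0],"yaw": -9}]'

```text
clock: 5.75
tcp_pos: [0.4802, -0.2147, 0.0896]
orientation: [0.686, 0.168, 0.688, -0.17]
wrist_force: [-7.1, -3.8, 7.2]
finger_gap: 0.0137
```

```bash
python3 rel.py .4815 -.214 .088 62.9
```

```text
clock 5.75 tcp [ 0.4802 -0.2147  0.0896] j [-0.57  0.31 -0.32  0.94 -0.   -0.09] F [-7.1 -3.8  7.2] M [-0.69  1.53 -0.  ] gap 0.0137
axes x [-0.003 -0.002 -1.   ] y [ 0.464  0.886 -0.003] z [ 0.886 -0.464 -0.002]
offset cm [0.16 0.13 0.08]
jaw angle 62.38 world turn 0.52 -> yaw about tool x (down) -0.52
```

The torque about the vertical is still about 0, so the stop isn't felt yet. I'll creep further.

Request:
servo_tool --increments '[{"offset": [0,0,0],"yaw": -0.5},{"offset": [0,0,0],"yaw": -1},{"offset": [0,0,0],"yaw": -1.5},{"offset": [0,0,0],"yaw": -2},{"offset": [0,0,0],"yaw": -2.5},{"offset": [0,0,0],"yaw": -3},{"offset": [0,0,0],"yaw": -3},{"offset": [0,0,0],"yaw": -3}]'

```text
clock: 6.55
tcp_pos: [0.4801, -0.2147, 0.0896]
orientation: [0.69, 0.151, 0.692, -0.153]
wrist_force: [-8.2, -2.7, 7.6]
finger_gap: 0.0137
```

```bash
python3 rel.py .4815 -.214 .088 62.9
```

```text
clock 6.55 tcp [ 0.4801 -0.2147  0.0896] j [-0.57  0.31 -0.32  0.94 -0.   -0.14] F [-8.2 -2.7  7.6] M [-0.67  1.54 -1.12] gap 0.0137
axes x [-0.003 -0.002 -1.   ] y [ 0.419  0.908 -0.003] z [ 0.908 -0.419 -0.002]
offset cm [0.16 0.12 0.09]
jaw angle 65.22 world turn -2.32 -> yaw about tool x (down) 2.32
```

The stop is reached: about 1.1 N m of reaction. I'll open, rise and check.

Request:
servo_tool --increments '[{"offset": [0,0,0],"yaw": 0},{"offset": [0,0,0],"yaw": 0},{"offset": [0,0,0],"yaw": 0},{"offset": [0,0,0],"yaw": 0},{"offset": [0,0,0],"yaw": 0},{"offset": [0,0,0],"yaw": 0},{"offset": [0,0,0],"yaw": 0},{"offset": [0,0,0],"yaw": 0}]' --claw 0.6

```text
clock: 7.35
tcp_pos: [0.482, -0.2137, 0.0893]
orientation: [0.691, 0.15, 0.691, -0.15]
wrist_force: [0.6, 0.4, -0.3]
finger_gap: 0.0514
```

Request:
servo_tool --increments '[{"offset": [-1,0,0],"yaw": 0},{"offset": [-3,0,0],"yaw": 0},{"offset": [-5,0,0],"yaw": 0},{"offset": [-7,0,0],"yaw": 0},{"offset": [-9,0,0],"yaw": 0},{"offset": [-11,0,0],"yaw": 0},{"offset": [-12,0,0],"yaw": 0},{"offset": [-12,0,0],"yaw": 0}]'

```text
clock: 8.15
tcp_pos: [0.4828, -0.2143, 0.2112]
orientation: [0.692, 0.15, 0.69, -0.151]
wrist_force: [-0.4, 0.1, -0.5]
finger_gap: 0.0513
```

```bash
python3 rel.py .4815 -.214 .088 62.9; python3 - <<'E'
from workcell import env
import cv2,numpy as np
p,d=env.read_camera("wrist");cv2.imwrite("pics/w2.png",p[:,:,::-1])
p,d=env.read_camera("side");cv2.imwrite("pics/s2.png",cv2.resize(p[130:240,260:400,::-1],(763,600),interpolation=cv2.INTER_CUBIC))
E
```

```text
clock 8.15 tcp [ 0.4828 -0.2143  0.2112] j [-0.57  0.23 -0.12  1.22  0.   -0.14] F [-0.4  0.1 -0.5] M [-0.03 -0.01  0.04] gap 0.0513
axes x [ 0.003 -0.002 -1.   ] y [ 0.416  0.91  -0.   ] z [ 0.91  -0.416  0.004]
offset cm [12.32 -0.02 -0.17]
jaw angle 65.45 world turn -2.55 -> yaw about tool x (down) 2.55
```

View pics/w2.png

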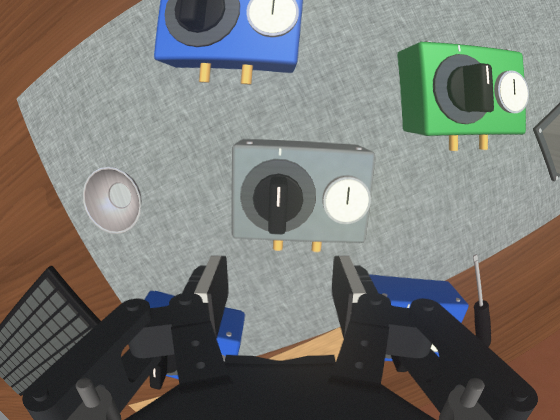

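View pics/s2.png

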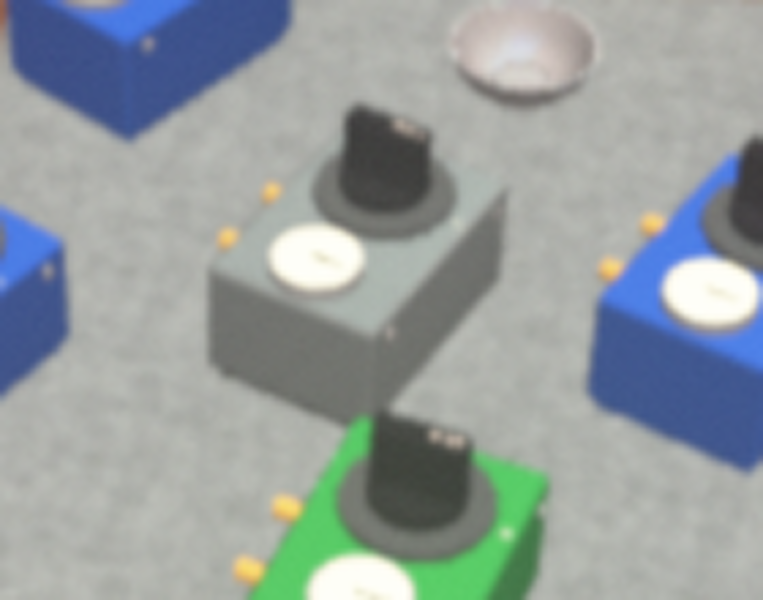

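Knob confirmed at its stop: the mark (278,197) is in line with the tick (280,153). Now the rod.

```bash
python3 rel.py .5833 .181 .2 104.2
```

```text
clock 8.25 tcp [ 0.4817 -0.2136  0.2089] j [-0.57  0.23 -0.12  1.22  0.   -0.14] F [-0.4 -0.4 -0.1] M [ 0.01 -0.02 -0.01] gap 0.0514
axes x [-0.  0. -1.] y [0.416 0.91  0.   ] z [ 0.91  -0.416 -0.   ]
offset cm [ 0.9  40.12 -7.16]
jaw angle 65.45 world turn 38.75 -> yaw about tool x (down) -38.75
```

Request:
servo_tool --increments '[{"offset": [0,2,-0.4],"yaw": -2},{"offset": [0,5.5,-1],"yaw": -6},{"offset": [0,9.5,-1.7],"yaw": -10},{"offset": [0,13.5,-2.4],"yaw": -14},{"offset": [0,17.5,-3.1],"yaw": -18},{"offset": [0,21.5,-3.8],"yaw": -22},{"offset": [0,25.5,-4.5],"yaw": -26},{"offset": [0,29,-5.2],"yaw": -30}]'

```text
clock: 9.05
tcp_pos: [0.5546, 0.0737, 0.2078]
orientation: [0.705, -0.035, 0.707, 0.035]
wrist_force: [0.2, -0.9, -0.0]
finger_gap: 0.0513
```

```bash
python3 rel.py .5833 .181 .2 104.2
```

```text
clock 9.05 tcp [0.5546 0.0737 0.2078] j [-0.01  0.29 -0.04  1.24  0.   -0.11] F [ 0.2 -0.9 -0. ] M [ 0.04 -0.06 -0.  ] gap 0.0513
axes x [-0.002  0.    -1.   ] y [-0.098  0.995  0.   ] z [ 0.995  0.098 -0.002]
offset cm [ 0.77 10.4   3.92]
jaw angle 95.65 world turn 8.55 -> yaw about tool x (down) -8.55
```

Request:
servo_tool --increments '[{"offset": [0,3,1.1],"yaw": -3},{"offset": [0,6,2.3],"yaw": -5},{"offset": [0,9,3.4],"yaw": -8.5},{"offset": [0,10.3,3.9],"yaw": -8.5},{"offset": [0,10.3,3.9],"yaw": -8.5},{"offset": [0,10.3,3.9],"yaw": -8.5},{"offset": [0,10.3,3.9],"yaw": -8.5},{"offset": [0,10.3,3.9],"yaw": -8.5}]'

```text
clock: 9.85
tcp_pos: [0.584, 0.1765, 0.2094]
orientation: [0.702, -0.085, 0.702, 0.085]
wrist_force: [0.5, 0.7, 0.2]
finger_gap: 0.0515
```

```bash
python3 - <<'E'
from workcell import env
import cv2,numpy as np
m=env.camera_model("wrist");p,d=env.read_camera("wrist");np.savez("w3.npz",p=p,d=d,T=m["world_from_camera"],k=[m["cx"],m["cy"],m["vertical_fov"]]);cv2.imwrite("pics/w3.png",p[:,:,::-1])
E
python3 rel.py .5833 .181 .11 104.2
```

```text
clock 9.9 tcp [0.5841 0.1767 0.2095] j [ 0.16  0.39  0.1   1.28 -0.   -0.08] F [0.  0.8 0. ] M [-0.01  0.01  0.  ] gap 0.0514
axes x [ 0. -0. -1.] y [-0.239  0.971 -0.   ] z [0.971 0.239 0.   ]
offset cm [9.95 0.44 0.03]
jaw angle 103.84 world turn 0.36 -> yaw about tool x (down) -0.36
```

View pics/w3.png

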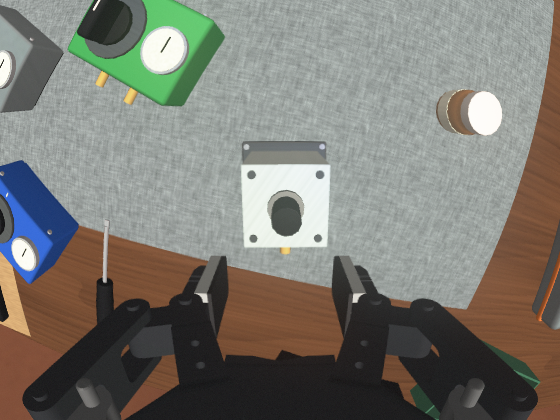

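```bash
cat >> h.py <<'E'
def fish(T,k,u,v,z):
    f=210/np.tan(np.radians(k[2])/2);x,y=u-k[0],v-k[1];r=np.hypot(x,y);th=r/f
    d=T[:3,:3]@np.array([np.sin(th)*x/r,-np.sin(th)*y/r,-np.cos(th)]);o=T[:3,3];return o+d*(z-o[2])/d[2]
E
python3 - <<'E'
from h import *
z=np.load("w3.npz");p=z["p"].astype(int);T,k=z["T"],z["k"]
m=(p.min(2)>190).astype(np.uint8);m[:150]=0;m[260:]=0;m[:,:235]=0;m[:,340:]=0
c=max(cv2.findContours(m,0,2)[0],key=cv2.contourArea)
Q=cv2.approxPolyDP(c,8,True)[:,0];print(Q.tolist())
W=np.array([fish(T,k,*q,.1)[:2] for q in Q]);print(W.round(4).tolist(),W.mean(0).round(4),np.linalg.norm(np.roll(W,-1,0)-W,axis=1).round(4))
W=np.array([fish(T,k,*q,.1)[:2] for q in((252,175),(320,175),(319,238),(254,239))]);print("screws",W.mean(0).round(4))
b=p[195:245,265:310].max(2);cv2.imwrite("pics/cap.png",cv2.resize(p[190:250,255:315,::-1].astype(np.uint8),(600,600),interpolation=cv2.INTER_CUBIC))
for u,v in((286,214),(286,216)):print(fish(T,k,u,v,.137).round(4))
E
```

```text
[[241, 165], [245, 247], [326, 246], [329, 165]]
[[0.5591, 0.1396], [0.6267, 0.1573], [0.6095, 0.2239], [0.5424, 0.2069]] [0.5844 0.1819] [0.0699 0.0688 0.0692 0.0693]
screws [0.5846 0.1828]
[0.5785 0.1802 0.137 ]
[0.5799 0.1806 0.137 ]
```

View pics/cap.png

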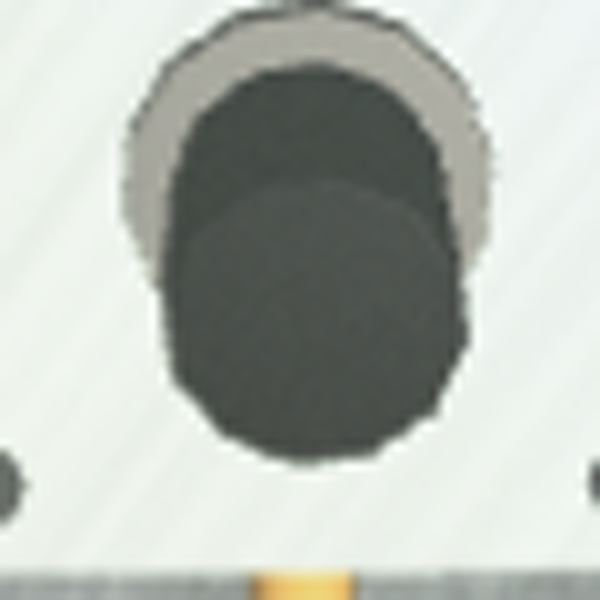

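Request:
servo_tool --increments '[{"offset": [0,0.5,0.1],"yaw": 0},{"offset": [2,0.5,0.1],"yaw": 0},{"offset": [4,0.5,0.1],"yaw": 0},{"offset": [5,0.5,0.1],"yaw": 0},{"offset": [5,0.5,0.1],"yaw": 0},{"offset": [5,0.5,0.1],"yaw": 0},{"offset": [5,0.5,0.1],"yaw": 0},{"offset": [5,0.5,0.1],"yaw": 0}]'

```text
clock: 10.7
tcp_pos: [0.5846, 0.1831, 0.1604]
orientation: [0.703, -0.086, 0.701, 0.086]
wrist_force: [0.8, -0.2, 0.3]
finger_gap: 0.0512
```

```bash
python3 rel.py .584 .182 .11 104.2
```

```text
clock 10.7 tcp [0.5846 0.1831 0.1604] j [ 0.17  0.41  0.01  1.17  0.   -0.07] F [ 0.8 -0.2  0.3] M [-0.01  0.02  0.04] gap 0.0512
axes x [ 0.002  0.    -1.   ] y [-0.241  0.971 -0.   ] z [0.971 0.241 0.002]
offset cm [ 5.04 -0.1  -0.09]
jaw angle 103.95 world turn 0.25 -> yaw about tool x (down) -0.25
```

Request:
servo_tool --increments '[{"offset": [2,-0.05,0],"yaw": 0},{"offset": [4,-0.05,0],"yaw": 0},{"offset": [5,-0.05,0],"yaw": 0},{"offset": [5,-0.05,0],"yaw": 0},{"offset": [5,-0.05,0],"yaw": 0},{"offset": [5,-0.05,0],"yaw": 0},{"offset": [5,-0.05,0],"yaw": 0},{"offset": [5,-0.05,0],"yaw": 0}]'

```text
clock: 11.5
tcp_pos: [0.5845, 0.1826, 0.1101]
orientation: [0.702, -0.086, 0.701, 0.086]
wrist_force: [0.6, -0.1, -0.5]
finger_gap: 0.0512
```

```bash
python3 rel.py .584 .182 .11 104.2;python3 - <<'E'
from workcell import env
import cv2,numpy as np
p,d=env.read_camera("wrist");cv2.imwrite("pics/w4.png",p[:,:,::-1])
p,d=env.read_camera("side");cv2.imwrite("pics/s4.png",cv2.resize(p[220:340,200:350,::-1],(750,600),interpolation=cv2.INTER_CUBIC))
E
python3 rel.py .584 .182 .11 104.2
```

```text
clock 11.5 tcp [0.5845 0.1826 0.1101] j [ 0.17  0.44 -0.07  1.06  0.   -0.07] F [ 0.6 -0.1 -0.5] M [0.   0.01 0.01] gap 0.0512
axes x [ 0.001  0.    -1.   ] y [-0.241  0.971 -0.   ] z [0.971 0.241 0.001]
offset cm [ 0.01 -0.05 -0.06]
jaw angle 103.95 world turn 0.25 -> yaw about tool x (down) -0.25
clock 11.6 tcp [0.5842 0.1826 0.1097] j [ 0.17  0.44 -0.07  1.06  0.   -0.07] F [-0.   0.5 -0.5] M [-0.03 -0.04 -0.02] gap 0.0513
axes x [ 0.001  0.    -1.   ] y [-0.241  0.971  0.   ] z [0.971 0.241 0.001]
offset cm [-0.03 -0.05 -0.04]
jaw angle 103.95 world turn 0.25 -> yaw about tool x (down) -0.25
```

View pics/w4.png

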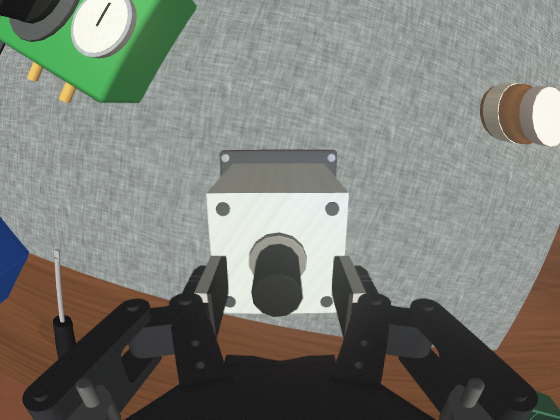

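View pics/s4.png

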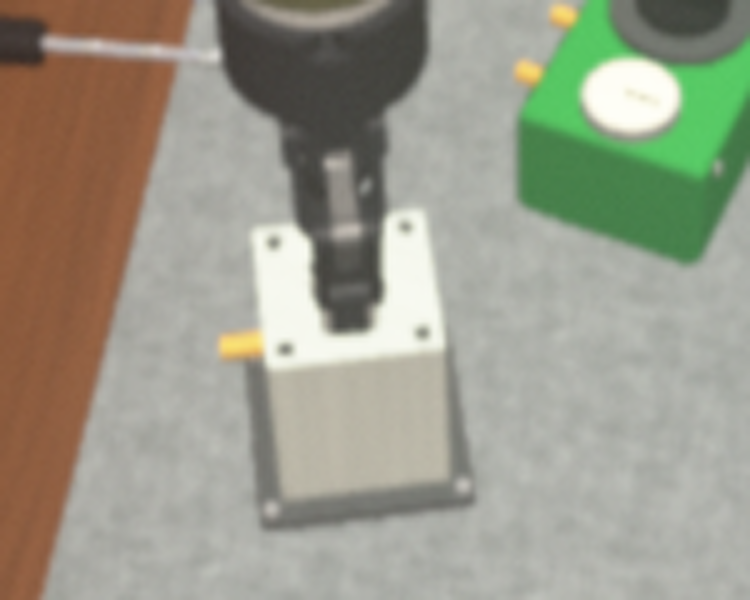

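The cap is at (277,280), centred between the pads to within about 0.5 mm. I'll make a small shift and close.

Request:
servo_tool --increments '[{"offset": [0,-0.05,-0.04],"yaw": 0},{"offset": [0,-0.05,-0.04],"yaw": 0},{"offset": [0,-0.05,-0.04],"yaw": 0},{"offset": [0,-0.05,-0.04],"yaw": 0},{"offset": [0,-0.05,-0.04],"yaw": 0},{"offset": [0,-0.05,-0.04],"yaw": 0},{"offset": [0,-0.05,-0.04],"yaw": 0},{"offset": [0,-0.05,-0.04],"yaw": 0}]' --claw 0 --force 40

```text
clock: 12.4
tcp_pos: [0.5838, 0.1818, 0.1095]
orientation: [0.702, -0.086, 0.702, 0.086]
wrist_force: [-0.2, -1.5, 3.4]
finger_gap: 0.021
```

```bash
python3 rel.py .584 .182 .172 104.2
```

```text
clock 12.4 tcp [0.5838 0.1818 0.1095] j [ 0.17  0.44 -0.07  1.06 -0.   -0.07] F [-0.2 -1.5  3.4] M [-0.23  0.19  0.03] gap 0.021
axes x [ 0. -0. -1.] y [-0.241  0.971 -0.   ] z [0.971 0.241 0.   ]
offset cm [-6.25  0.01  0.03]
jaw angle 103.94 world turn 0.26 -> yaw about tool x (down) -0.26
```

Gripped, with low forces. I'll lift slowly, straight up.

Request:
servo_tool --increments '[{"offset": [-0.2,0,0],"yaw": 0},{"offset": [-0.5,0,0],"yaw": 0},{"offset": [-0.8,0,0],"yaw": 0},{"offset": [-1.1,0,0],"yaw": 0},{"offset": [-1.4,0,0],"yaw": 0},{"offset": [-1.7,0,0],"yaw": 0},{"offset": [-2,0,0],"yaw": 0},{"offset": [-2,0,0],"yaw": 0}]'

```text
clock: 13.2
tcp_pos: [0.5839, 0.1821, 0.13]
orientation: [0.702, -0.086, 0.702, 0.086]
wrist_force: [-0.3, -0.2, -0.4]
finger_gap: 0.0208
```

```bash
python3 rel.py .584 .182 .172 104.2
```

```text
clock 13.2 tcp [0.5839 0.1821 0.13  ] j [ 0.17  0.43 -0.04  1.1   0.   -0.07] F [-0.3 -0.2 -0.4] M [-0.18  0.07  0.04] gap 0.0208
axes x [ 0.001  0.    -1.   ] y [-0.241  0.97   0.   ] z [0.97  0.241 0.001]
offset cm [-4.2  -0.01  0.01]
jaw angle 103.95 world turn 0.25 -> yaw about tool x (down) -0.25
```

Request:
servo_tool --increments '[{"offset": [-0.3,0,0],"yaw": 0},{"offset": [-0.7,0,0],"yaw": 0},{"offset": [-1.1,0,0],"yaw": 0},{"offset": [-1.5,0,0],"yaw": 0},{"offset": [-1.9,0,0],"yaw": 0},{"offset": [-2.2,0,0],"yaw": 0},{"offset": [-2.5,0,0],"yaw": 0},{"offset": [-2.5,0,0],"yaw": 0}]'

```text
clock: 14.0
tcp_pos: [0.584, 0.182, 0.1549]
orientation: [0.702, -0.086, 0.702, 0.086]
wrist_force: [-0.0, -0.6, -1.9]
finger_gap: 0.021
```

```bash
python3 rel.py .584 .182 .172 104.2;python3 - <<'E'
from workcell import env
import cv2,numpy as np
p,d=env.read_camera("side");cv2.imwrite("pics/s5.png",cv2.resize(p[220:340,200:350,::-1],(750,600),interpolation=cv2.INTER_CUBIC))
E
```

```text
clock 14.0 tcp [0.584  0.182  0.1549] j [ 0.17  0.41  0.    1.16  0.   -0.07] F [-0.  -0.6 -1.9] M [-0.12  0.06 -0.01] gap 0.021
axes x [ 0.001  0.    -1.   ] y [-0.241  0.97   0.   ] z [0.97  0.241 0.001]
offset cm [-1.71  0.    0.  ]
jaw angle 103.95 world turn 0.25 -> yaw about tool x (down) -0.25
```

View pics/s5.png

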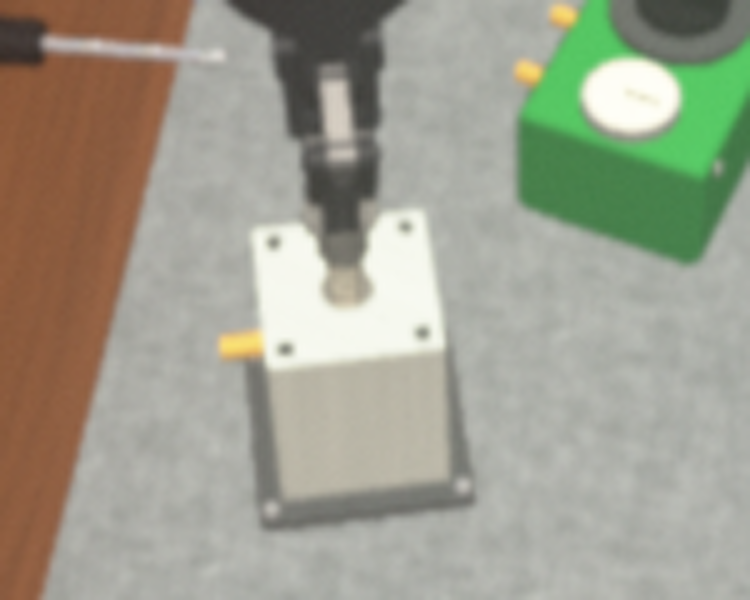

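The rod is following cleanly; the plug and filter are visible at (345,280). Last 17 mm.

Request:
servo_tool --increments '[{"offset": [-0.3,0,0],"yaw": 0},{"offset": [-0.6,0,0],"yaw": 0},{"offset": [-0.9,0,0],"yaw": 0},{"offset": [-1.2,0,0],"yaw": 0},{"offset": [-1.5,0,0],"yaw": 0},{"offset": [-1.7,0,0],"yaw": 0},{"offset": [-1.7,0,0],"yaw": 0},{"offset": [-1.7,0,0],"yaw": 0}]'

```text
clock: 14.85
tcp_pos: [0.5838, 0.182, 0.1713]
orientation: [0.702, -0.086, 0.702, 0.086]
wrist_force: [0.5, 0.2, -0.8]
finger_gap: 0.0206
```

```bash
python3 rel.py .584 .182 .172 104.2;python3 - <<'E'
from workcell import env
from h import *
p,d=env.read_camera("side");cv2.imwrite("pics/s6.png",cv2.resize(p[240:300,230:310,::-1],(800,600),interpolation=cv2.INTER_CUBIC))
cv2.imwrite("pics/s6f.png",p[:,:,::-1])
m=env.camera_model("side")
for z in(.1,.112,.142,.162,.167):
  u,v=proj(m,(.584,.182,z));print(z,round(u,1),round(v,1),"crop",round((u-230)*10),round((v-240)*10))
p,d=env.read_camera("top");cv2.imwrite("pics/t6.png",p[:,:,::-1])
E
```

```text
clock 14.85 tcp [0.5838 0.182  0.1713] j [ 0.17  0.41  0.03  1.2   0.   -0.07] F [ 0.5  0.2 -0.8] M [ 0.01 -0.02 -0.02] gap 0.0206
axes x [ 0.  0. -1.] y [-0.241  0.971  0.   ] z [0.971 0.241 0.   ]
offset cm [-0.07 -0.    0.02]
jaw angle 103.95 world turn 0.25 -> yaw about tool x (down) -0.25
0.1 268.3 277.2 crop 383 372
0.112 268.1 273.4 crop 381 334
0.142 267.3 263.8 crop 373 238
0.162 266.8 257.1 crop 368 171
0.167 266.6 255.4 crop 366 154
```

View pics/s6.png

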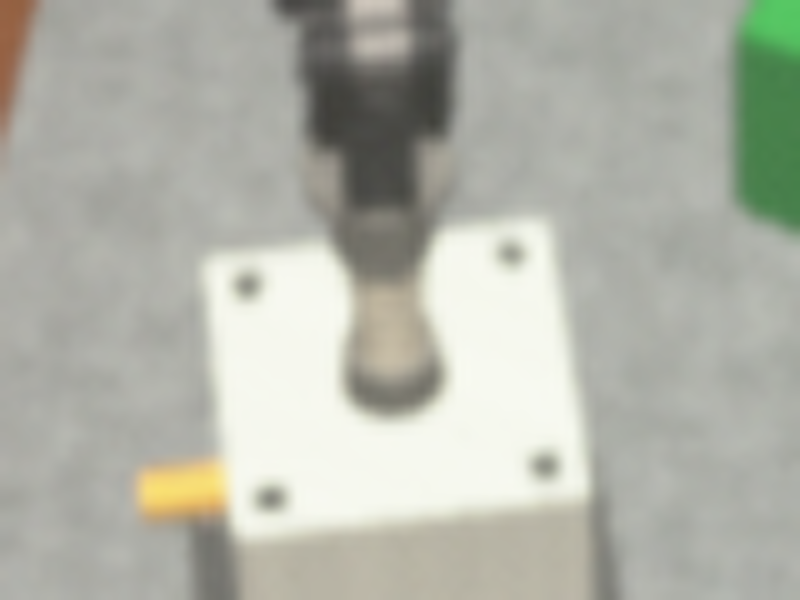

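View pics/t6.png

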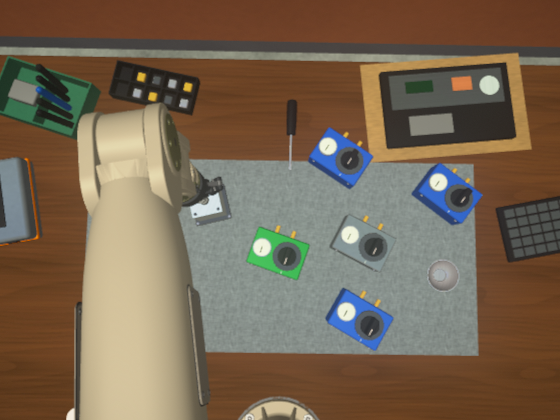

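Predicted foot shoulder (front edge at v≈376) and plug edge (v≈280) match the picture (about 372 and 280). So the lift is about 62 mm, with about 18 mm of the foot still in the bore. The screwdriver and bowl are unmoved, and the jar was clear of the path. I'll hold still briefly, then hand in.

Request:
servo_tool --increments '[{"offset": [0,0,0],"yaw": 0},{"offset": [0,0,0],"yaw": 0},{"offset": [0,0,0],"yaw": 0},{"offset": [0,0,0],"yaw": 0},{"offset": [0,0,0],"yaw": 0},{"offset": [0,0,0],"yaw": 0},{"offset": [0,0,0],"yaw": 0},{"offset": [0,0,0],"yaw": 0}]'

```text
clock: 15.75
tcp_pos: [0.5838, 0.1819, 0.1713]
orientation: [0.702, -0.086, 0.702, 0.086]
wrist_force: [-0.0, 0.3, -1.0]
finger_gap: 0.0205
```

```bash
python3 rel.py .584 .182 .172 104.2; python3 -c "
from workcell import env
print(env.hand_in())"
```

```text
clock 15.75 tcp [0.5838 0.1819 0.1713] j [ 0.17  0.41  0.03  1.2   0.   -0.07] F [-0.   0.3 -1. ] M [0.05 0.03 0.02] gap 0.0205
axes x [ 0.  0. -1.] y [-0.241  0.971  0.   ] z [0.971 0.241 0.   ]
offset cm [-0.07  0.    0.02]
jaw angle 103.95 world turn 0.25 -> yaw about tool x (down) -0.25
the job is handed in; nothing more can be done
None
```

I turned the grey regulator's knob anticlockwise about 50° to its stop, then drew the rod straight up about 62 mm. I handed the job in at 15.8 s, still holding the rod.

- **Knob:** the stop pushed back with about 1.1 N m, and after I let go the wrist view showed the mark in line with the tick.
- **Rod:** the side view shows the whole filter section clear above the mouth, with about 18 mm of the foot still in the bore. The tool is vertical and still. Side forces stayed under about 2 N, so it did not jam, and the final load of about 1 N is roughly the rod's weight.
- **Bystanders:** the screwdriver and bowl were unmoved in the last top view. The arm hid the jar there; it was standing in an earlier wrist view, and the arm passed nowhere near it.

No check failed or disagreed.

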